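# Fold up the rack's tines and stand the crockery to drain

### The arm

A 6-joint arm with a two-finger parallel gripper is mounted at the origin on a cart in front of the work surface, level with it; the furniture and walls round the work are solid. World frame = base frame: x ahead of the robot, y to its left, z up, the work surface at z = 0. Lengths are in m, angles in rad, forces in N, time in s.
With the tool pointing down it reaches from about 0.35 to 0.725 m from the base axis. Payload 6 kg.
Tool frame: the origin (TCP) lies at the very end of the fingers, on their centre line; the grasp point (between the pads) lies arm.hold_point_z behind it (arm.hold_point_z is the distance from the TCP to the grasp point, in m); z points along the fingers, y is the line along which they close (so a half turn about z gives the same grasp; the last joint's range is limited). The gripper opens to 85 mm and grips with 20 to 120 N. Pads are 22 mm wide; open, the fingers measure 114 mm over their backs; the gripper's body (76 mm by 85 mm) begins 54 mm behind the grasp point. The pads swing forward as they close: fully open they stand 13 mm farther back than shut.
Start: joints at [1.617, 0.04, 0.085, 0, -1.615, -0.334], TCP at [0.17, 0.575, 0.231] pointing down, gripper open.
Joint ranges: [-2.56, 2.56], [-1.29, 2.01], [-1.08, 1.49], [-3.29, 1.98], [-2.81, -0.18], [-2.99, 2.99]. Speed limits (rad/s): [2.57, 2.57, 3.01, 3.14, 3.14, 3.14].

### API

Orientations are given as a 3x3 rotation matrix whose columns are the frame's x, y, z axes.
In Python, from rig import arm gives the robot as it stands. The module is installed in compiled form; this text tells all that it offers.
- The arm moves only by the tool move_arm, never from a script. Its argument "moves" is text: rows parted by semicolons, each of 5 numbers parted by spaces: the shift along the tool's x, y, z in mm, then the turn about the tool's z in rad, then the finger opening in mm, from 0 to 85.4. In form: x y z yaw grip; .... A call has exactly 10 rows; each row is the pose to reach, as a shift and turn from the pose commanded when the call began, along the tool's axes at that moment; what a row does not reach only later rows make up. A row lasts 1/12 s, in which the tool goes at most 41.7 mm and 7.16 degrees, less where a joint would pass 70% of its speed; a pose out of reach is approached as far as the arm can. A call with a gripper value outside its range is refused whole. The fingers move at their own pace and stop on an object; "force" is the grip in N (left out, the last holds). Time passes only in rows, so rows that repeat a pose let the fingers close, or fill a call up. It gives the time, the measured TCP pose, the force, the opening and the grip force at its end, in the units of the state.
- arm.observe(): the state, without advancing time (a new reading comes with each control period).
- arm.camera(name): name is "side" or "top" or "wrist"; returns a dict with "img" (384x512x3 uint8, blue, green, red), "range_z" (384x512 float32, m along the optical axis (not along the pixel's ray), 0 where there is no reading), "camera_matrix" (3x3 intrinsics, pixels), "world_to_cam" (4x4, takes a point from world to camera coordinates); the wrist camera has in their place "hand_eye" (4x4, takes a point from camera to tool coordinates, whose origin is the TCP and whose axes are the flange's). Camera axes: x right, y down, z forward; pixel columns grow to the right and rows downward; lengths in m; the calibration is good to about 2 mm. A picture is of the moment at which its call begins: read the wrist's pose just before it.
- arm.sign_off(): hands the job in; it is judged then, once.
Trained networks look in a picture, given as the dict that the camera call returned (one of the last four; its "shot" number tells which), for a name from the list of things; names that differ only in an ending like _2 or _b are one class to them, and where a whole thing is asked for, a point or a joint stands for the part that bears it (a point fixed in the world has none). Each returns a list of dicts, best first, with "p" (0 to 1); they miss things now and then, are a little off and sometimes report something else, mostly with a low value. They report only what shows in the picture. A call takes as long as a camera call.
- arm.masks_of(picture, name): "mask" (384x512 bool, what is visible of it) and "centre" ([column, row] in pixels, amid what is visible of it).
- arm.mark_of(picture, name): "centre" ([column, row] in pixels: a listed point, or the origin of a listed thing).
The state is a dict: "time_s": time; "joints": joint angles; "dq": joint speeds; "effort": joint torques, N m; "eef_pos": TCP position; "ee_rot": TCP orientation; "wrist_force": force on the tool from outside, world axes, zero at the start; "ft_torque": the same for the moment, N m; "opening": opening from 0.0 (shut) to 1.0 (fully open); "grip_force": force on a finger pad.
Only numpy, scipy, OpenCV 4.12 (cv2) and the standard library are available. Lean on these libraries where they do the work, as an engineer would, in place of code of your own. Each camera call takes 0.05 s, during which the arm holds its last target. There are 200 camera calls.

### The job

First fold the flat-lying row of tines of the draining rack fully up, until it stands upright. Then stand the plate and the saucer on edge between the tines, resting on the rack's rails: the plate in the gap farthest from the robot, the saucer in the gap nearest to it. Set them down gently, without dropping them, and leave the other things alone.

Things in the scene. Friction and masses are not known exactly. Their poses are not given: they have to be found in the camera images.
- rack: Steel wire draining rack in a grey drip tray, 196 x 164 mm, fixed on the closed black glass hob lid (its top 64 mm above the white worktop). Origin: middle of the plate bay, on the glass; y runs along the bay, roughly towards the robot; x roughly to the robot's left; z up. Two rails along y at x = -42 and +42 mm carry the crockery: 6 mm thick, tops 33 mm up, open between them to 15 mm lower.
- gap_far (a point): Middle of the tine gap farthest from the robot, level with the rail tops; axes as the rack, at rack y = -42 mm. Two rows of 5 tines, at rack x = -49 (fixed) and +49 mm (folding), 5 mm thick, at y = -56, -28, 0, 28, 56 mm, make 4 gaps, each 23 mm clear. Upright tines end 62 mm above this point.
- gap_near (a point): Middle of the tine gap nearest to the robot, level with the rail tops; axes as the rack, at rack y = +42 mm.
- tine_row (a joint): Hinge of the folding tine row, rad: 0 = lying flat, tines pointing along the rack's +x; pi/2 = upright (end stop). Hinge line along the rack's y at x = +49, z = +30 mm. Turns stiffly (about 0.08 N m) and stays where it is left.
- lift_tab (a point): Centre of the ribbed grey grip tab on the end arm of the folding row: 36 mm long along the arm, 12 mm wide along the rack's y, 10 mm thick. It lies 60 mm from the hinge line, at rack y = +94 mm, 38 mm from the nearest tine; it turns with the row. Flat, it is 30 mm above the glass and can be pinched from above across its width.
- plate: White plate, 180 mm across, 13 mm high, 0.26 kg. Origin: centre of the underside; z = axis, out of the eating face. Flat rim ring, 6 mm thick, 7 to 13 mm above the underside, free on both sides over its outer 35 mm; foot 100 mm across. It starts on edge on the white worktop, leaning about 27 degrees from upright, its back on the tea tin's top edge, its upper rim free.
- plate_mid (a point): Centre of the plate, halfway through its rim (10 mm above its underside); axes as plate. Standing on the rack's rails it is 113 mm above the rack's origin.
- saucer: White saucer, 150 mm across, otherwise like the plate (13 mm high, rim ring 6 mm thick from 7 to 13 mm above the underside, foot 84 mm across), about 0.18 kg. Origin: centre of the underside; z = axis, out of the upper face. At the start it leans in the same way, about 27 degrees from upright, on the top edge of the wooden tea box.
- saucer_mid (a point): Centre of the saucer, halfway through its rim; axes as saucer. Standing on the rack's rails it is 96 mm above the rack's origin.
- tea_tin: Blue rectangular tea tin, 57 x 77 x 108 mm high, fixed on the white worktop; origin at the centre of its foot. The plate leans on its -x side, 77 mm wide.
- tea_box: Closed wooden tea box, 76 x 150 x 78 mm high, fixed on the white worktop; origin at the centre of its foot. The saucer leans on its -x side, 150 mm wide.
- tumbler: Clear drinking glass on the hob lid right of the rack, 80 mm across, 91 mm high, origin at the foot; leave alone.
- teaspoon: Teaspoon lying on the white worktop near its front edge, 137 mm long, origin underneath; leave alone.
- spice_jar: Small spice jar with a dark cap at the back of the white worktop, 44 mm across, 105 mm high, origin at the foot; leave alone.

How it is judged:
On the way:
1. The folding tine row stands upright while plate and saucer still lean where they were (value of joint tine_row above 1.4 rad and distance of each of plate, saucer from where it was at the start of the episode below 0.04 m), for 0.2 s.
At the end, for the whole second after the job is handed in: Tine row upright (1.40 rad or more). Plate on both rails in the gap farthest from the robot, saucer in the nearest: each centre within 12 mm of mid-rails and about 9 mm of its seated height, axis within 0.35 rad of the rack's y axis, at rest (value of joint tine_row above 1.4 rad and x of plate_mid in the frame of rack between -0.012 and 0.012 m and y of plate_mid in the frame of rack between -0.0555 and -0.0285 m and z of plate_mid in the frame of rack between 0.102 and 0.119 m and angle between the z axis of each of plate, saucer and the y axis of rack, either way round below 0.35 rad and x of saucer_mid in the frame of rack between -0.012 and 0.012 m and y of saucer_mid in the frame of rack between 0.0285 and 0.0555 m and z of saucer_mid in the frame of rack between 0.085 and 0.102 m and linear speed of each of plate, saucer below 0.02 m/s); the robot touches nothing.
It fails at once if The plate or the saucer is banged into the rack (more than 40 N) (contact force between any of plate, saucer and rack above 40 N).
It fails at once if A bystander (glass, teaspoon, spice jar) is moved by more than 30 mm (distance of any of tumbler, teaspoon, spice_jar from where it was at the start of the episode above 0.03 m).
It also fails if it takes over 67 s, if anything falls off the work surface, if the arm or the gripper's body presses on something with over 40 N, if the wrist force passes 120 N, or if a joint passes its speed limit or range.

## Working session

There is one attempt and no reset: what is moved stays moved. The work goes in short steps, Python scripts to look and compute and a tool call to move; the robot and the scene stay as the last step left them, time stands still between calls to the robot, and variables do not carry over. Pictures are saved under pics/ and viewed, at most 10 in all, crops included, and the job is handed in when it is done.

Besides the shell and the picture viewer there is one more tool, called as name(argument=value, ...), one argument or row to a line, values as JSON. move_arm: Moves the arm, as the interface text tells. Its arguments: {"type":"object","properties":{"moves":{"type":"string"},"force":{"type":"number"}},"required":["moves"]}

```bash
mkdir -p pics; cat > h.py <<'E'
from rig import arm
import numpy as np, cv2
def pts(pic,mask=None):
    K=pic["camera_matrix"];Z=pic["range_z"];v,u=np.nonzero((Z>0)&(mask if mask is not None else True))
    z=Z[v,u];P=np.c_[(u-K[0,2])/K[0,0]*z,(v-K[1,2])/K[1,1]*z,z]
    T=np.linalg.inv(pic["world_to_cam"]) if "world_to_cam" in pic else pic["T"]
    return P@T[:3,:3].T+T[:3,3]
def wrist():
    s=arm.observe();p=arm.camera("wrist");T=np.eye(4);T[:3,:3]=s["ee_rot"];T[:3,3]=s["eef_pos"];p["T"]=T@p["hand_eye"];return p
E
python3 - <<'E'
from h import *
np.set_printoptions(precision=4,suppress=True)
s=arm.observe();print(s);print(arm.hold_point_z)
for n in("side","top"):
    p=arm.camera(n);cv2.imwrite(f"pics/{n}0.png",p["img"])
    for t in["rack","gap_far","gap_near","lift_tab","plate","plate_mid","saucer","saucer_mid","tea_tin","tea_box","tumbler"]:
        m=arm.mark_of(p,t)[:2]
        K=p["camera_matrix"];T=np.linalg.inv(p["world_to_cam"])
        for q in m:
            u,v=q["centre"];z=p["range_z"][int(v),int(u)];X=T[:3,:3]@(np.array([(u-K[0,2])/K[0,0],(v-K[1,2])/K[1,1],1])*z)+T[:3,3]
            print(n,t,q["centre"],round(q["p"],2),X)
    print(n,"cam",T[:3,3],T[:3,2])
E
```

```text
{'time_s': 0.0, 'joints': array([ 1.6167,  0.0408,  0.0838, -0.0005, -1.6155, -0.3337]), 'dq': array([ 0.0009,  0.0011,  0.0015, -0.    ,  0.0026,  0.0006]), 'effort': array([  0.0002, -36.8201,  34.741 ,   6.9322,  -0.0054,   0.    ]), 'eef_pos': array([0.1701, 0.575 , 0.2303]), 'ee_rot': array([[ 0.9589, -0.2839, -0.0004],
       [-0.2839, -0.9589, -0.0018],
       [ 0.0001,  0.0018, -1.    ]]), 'wrist_force': array([0.1641, 0.5671, 0.2753]), 'ft_torque': array([ 0.0044, -0.0125, -0.0027]), 'grip_force': 0.0, 'opening': 1.0011084219155222}
0.0187
side rack [304.1, 246.0] 0.73 [ 0.6215 -0.3171  0.0646]
side rack [281.1, 259.4] 0.61 [ 0.5686 -0.4     0.1173]
side gap_far [302.2, 244.6] 0.64 [ 0.6171 -0.3141  0.0655]
side gap_near [264.5, 246.4] 0.72 [ 0.5313 -0.3266  0.0642]
side lift_tab [245.8, 208.1] 0.87 [ 0.4798 -0.244   0.1   ]
side plate [269.3, 127.8] 0.69 [0.5156 0.1011 0.1037]
side plate_mid [269.7, 120.3] 0.7 [0.5144 0.1426 0.1042]
side saucer [256.1, 170.8] 0.67 [ 0.4904 -0.0728  0.075 ]
side saucer_mid [254.7, 162.5] 0.95 [ 0.4858 -0.068   0.1001]
side tea_tin [267.2, 15
[... 487 characters left out ...]
0276  0.0403]
top lift_tab [281.4, 198.1] 0.59 [ 0.48   -0.2292  0.1047]
top plate [133.1, 181.8] 0.79 [0.5176 0.1566 0.1017]
top plate [210.9, 193.6] 0.75 [ 0.494  -0.0434  0.0699]
top plate_mid [129.6, 187.2] 0.61 [0.5092 0.1755 0.0625]
top saucer [211.5, 195.8] 0.67 [ 0.4876 -0.0455  0.0737]
top saucer_mid [206.2, 197.4] 0.87 [ 0.487  -0.0285  0.0438]
top tea_tin [157.9, 190.5] 0.72 [0.4949 0.0902 0.1069]
top tea_tin [322.8, 166.4] 0.17 [ 0.5695 -0.3408  0.0846]
top tea_box [231.0, 201.9] 0.78 [ 0.4715 -0.0978  0.0781]
top tea_box [129.0, 187.3] 0.67 [0.5089 0.1771 0.0624]
top tumbler [381.1, 147.0] 0.93 [ 0.6085 -0.4789  0.1505]
top cam [ 0.3294 -0.1488  1.2521] [ 0.1472 -0.0132 -0.989 ]
```

```bash
python3 - <<'E'
import cv2,numpy as np
a=cv2.imread("pics/side0.png");b=cv2.imread("pics/top0.png")
cv2.imwrite("pics/v1.png",np.vstack([cv2.resize(a[80:360,180:400],None,fx=2,fy=2)[:,:],])) 
t=cv2.resize(b[90:290,80:430],None,fx=2.2,fy=2.2);cv2.imwrite("pics/v2.png",t)
E
```

```text
(no output)
```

View pics/v1.png

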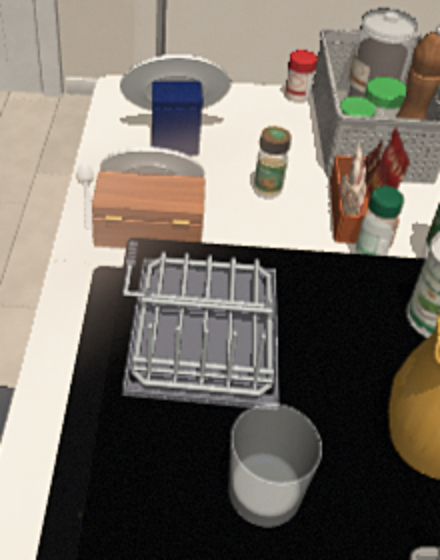

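View pics/v2.png

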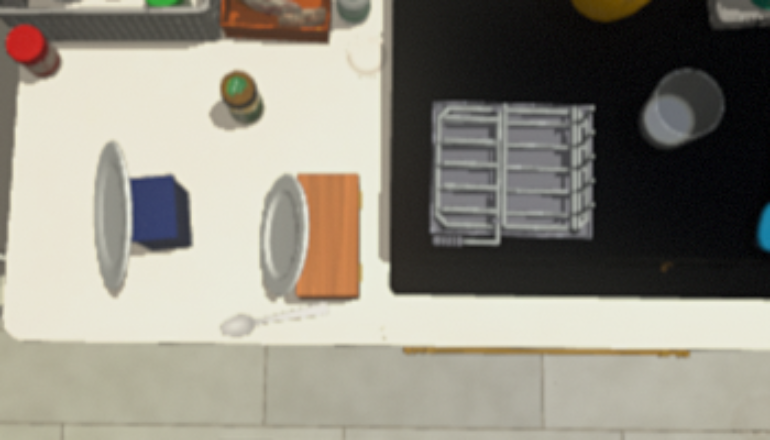

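The side view shows the rack with the tine row folded flat towards the tea box; the tab is at about (132,255) in the crop, with the plate behind the blue tin and the saucer behind the wooden box. The top view shows the tab at about (447,240) and the upper rims of both dishes free. Next step is measuring their planes and the rack axes.

```bash
python3 - <<'E'
from h import *
np.set_printoptions(precision=4,suppress=True)
A={}
for n in("top","side"):
    p=arm.camera(n)
    for t in["plate","saucer","rack","lift_tab","tea_tin","tea_box"]:
        for m in arm.masks_of(p,t)[:2]:
            P=pts(p,m["mask"]);
            print(n,t,round(m["p"],2),m["centre"],len(P),"lo",np.percentile(P,2,0),"hi",np.percentile(P,98,0))
        m=arm.masks_of(p,t)
        if m: A[t,n]=pts(p,m[0]["mask"])
np.save("A.npy",A,allow_pickle=True)
for t in("plate","saucer"):
    P=A[t,"top"]
    # RANSAC plane then report normal
    rng=np.random.default_rng(0);best=0
    for _ in range(500):
        a,b,c=P[rng.choice(len(P),3,False)];nn=np.cross(b-a,c-a);nn/=np.linalg.norm(nn)+1e-12
        k=abs((P-a)@nn)<.002
        if k.sum()>best:best=k.sum();K=k
    Q=P[K];c=Q.mean(0);nn=np.linalg.svd(Q-c)[2][2];nn*=np.sign(nn[2])
    print(t,best,len(P),"n",nn,"tilt",np.degrees(np.arcsin(nn[2])),c)
    i=P[:,2]>P[:,2].max()-.006;print(" top rim",P[i].mean(0),P[:,2].max(),"x range",P[:,0].min(),P[:,0].max())
# rack grid: high points >0.09
P=A["rack","top"]
for lo,hi in((.064,.075),(.075,.085),(.088,.1),(.1,.13),(.13,.17)):
    k=(P[:,2]>lo)&(P[:,2]<hi)
    if k.sum()>5:print(lo,hi,k.sum(),np.percentile(P[k],[2,50,98],axis=0).tolist())
E
```

```text
top plate 0.69 [130.1, 185.1] 935 lo [0.4232 0.1274 0.0069] hi [0.5801 0.2068 0.1605]
top plate 0.55 [206.9, 201.7] 874 lo [ 0.4199 -0.0671  0.0172] hi [ 0.5471 -0.0078  0.1321]
top saucer 0.67 [209.9, 196.2] 959 lo [ 0.4183 -0.0673  0.0125] hi [ 0.5499 -0.0051  0.1322]
top rack 0.71 [311.4, 168.6] 4399 lo [ 0.4871 -0.4057  0.062 ] hi [ 0.6485 -0.2212  0.1029]
top lift_tab 0.57 [288.1, 197.9] 72 lo [ 0.4727 -0.2977  0.074 ] hi [ 0.6276 -0.2204  0.1066]
top tea_tin 0.69 [154.6, 188.7] 856 lo [0.4715 0.0847 0.0062] hi [0.5474 0.1364 0.113 ]
top tea_box 0.89 [232.8, 201.2] 1501 lo [ 0.4116 -0.1296  0.0258] hi [ 0.5575 -0.0597  0.0827]
side plate 0.82 [267.3, 119.9] 870 lo [0.4266 0.1237 0.0292] hi [0.5876 0.1904 0.1552]
side saucer 0.92 [257.1, 162.3] 582 lo [ 0.4177 -0.0738  0.064 ] hi [ 0.552 -0.04   0.131]
side rack 0.87 [281.9, 248.3] 5065 lo [ 0.4914 -0.4147  0.0627] hi [ 0.6493 -0.2243  0.1373]
side rack 0.64 [267.0, 137.1] 871 lo [0.4752 0.08   0.0072] hi [0.55   0.134  0.1083]
side lift_tab 0.75 [273.1, 226.3] 362 lo [ 0.4742 -0.3015  0.0634] hi [ 0.6303 -0.2258  0.1021]
side li
[... 1096 characters left out ...]
5133626], [0.6472760168554339, -0.22131308151074025, 0.08476155318661774]]
0.088 0.1 638 [[0.4785689131169124, -0.39369513563947084, 0.08894968509648131], [0.5694284752900421, -0.29715813983854866, 0.09588366293759143], [0.6394576414125182, -0.23337233741471478, 0.09969564148874409]]
0.1 0.13 123 [[0.47386029983496214, -0.3949746227168714, 0.10012719112456564], [0.5401003761765015, -0.24652705749701762, 0.10242966332326997], [0.6271120365538142, -0.22038231731408048, 0.12703284213181754]]
0.13 0.17 36 [[0.5107820049875663, -0.39478056342628265, 0.13059746594575608], [0.5681243302582537, -0.39183380574932974, 0.14724225942660096], [0.6247095711142326, -0.389843033157828, 0.16156967323784438]]
```

```bash
cat >> h.py <<'E'
def sh(target,ydeg,s=None):
    "tool shift in mm and turn (rad) to bring TCP to target with tool y at world angle ydeg"
    s=s or arm.observe();R=s["ee_rot"];d=R.T@(np.array(target)-s["eef_pos"])*1000
    a=np.degrees(np.arctan2(R[1,1],R[0,1]));t=-(ydeg-a+180)%360-180 if 0 else -((ydeg-a+180)%360-180)
    print("shift",d.round(1),"turn",round(np.radians(t),3),"|",np.linalg.norm(d).round())
E
python3 - <<'E'
from h import *
A=np.load("A.npy",allow_pickle=True).item()
for n in("top","side"):
    P=A["rack",n];k=(P[:,2]>.075)&(P[:,2]<.103)&(P[:,0]>.486)
    print(n,cv2.minAreaRect(P[k][:,:2].astype(np.float32)))
sh([.42,.25,.30],-135);s=arm.observe();s["eef_pos"]=np.array([.42,.25,.30]);sh([.46,-.25,.25],-180,s)
E
```

```text
top ((0.5688886642456055, -0.3138467073440552), (0.19294120371341705, 0.16409769654273987), 88.93631744384766)
side ((0.5690059065818787, -0.3169424533843994), (0.19001677632331848, 0.15832406282424927), 88.86573028564453)
shift [331.8 241.1 -68.7] turn 0.498 | 416.0
shift [180.3 468.1  50. ] turn 1.283 | 504.0
```

move_arm(
  moves="330 240 -70 0.5 85;330 240 -70 0.5 85;330 240 -70 0.5 85;330 240 -70 0.5 85;330 240 -70 0.5 85;330 240 -70 0.5 85;330 240 -70 0.5 85;330 240 -70 0.5 85;330 240 -70 0.5 85;330 240 -70 0.5 85",
)

```text
time_s: 3.33
eef_pos: [0.4194, 0.2495, 0.3022]
ee_rot: [[0.705, -0.709, 0.001], [-0.709, -0.705, 0.001], [0.0, -0.001, -1.0]]
wrist_force: [1.2, 0.3, -0.1]
opening: 0.994
grip_force: 0.0
```

```bash
python3 - <<'E'
from h import *
sh([.46,-.14,.28],-180);sh([.47,-.25,.26],-181)
E
```

```text
shift [304.7 246.   22. ] turn 0.783 | 392.0
shift [389.7 316.6  41.9] turn 0.801 | 504.0
```

move_arm(
  moves="390 317 42 0.8 85;390 317 42 0.8 85;390 317 42 0.8 85;390 317 42 0.8 85;390 317 42 0.8 85;390 317 42 0.8 85;390 317 42 0.8 85;390 317 42 0.8 85;390 317 42 0.8 85;390 317 42 0.8 85",
)

```text
time_s: 4.17
eef_pos: [0.4599, -0.1638, 0.2669]
ee_rot: [[-0.017, -1.0, 0.001], [-1.0, 0.017, -0.0], [0.0, -0.001, -1.0]]
wrist_force: [1.1, 0.6, 0.4]
opening: 0.989
grip_force: 0.0
```

move_arm(
  moves="0 88 5 0 30;0 88 5 0 30;0 88 5 0 30;0 88 5 0 30;0 88 5 0 30;0 88 5 0 30;0 88 5 0 30;0 88 5 0 30;0 88 5 0 30;0 88 5 0 30",
)

```text
time_s: 5.0
eef_pos: [0.3725, -0.16, 0.2614]
ee_rot: [[-0.017, -1.0, -0.001], [-1.0, 0.017, -0.0], [0.0, 0.001, -1.0]]
wrist_force: [0.5, -0.1, -0.1]
opening: 0.351
grip_force: 0.0
```

```bash
python3 - <<'E'
from h import *
np.set_printoptions(precision=4,suppress=True)
print(arm.observe()["eef_pos"],arm.observe()["time_s"])
p=wrist();cv2.imwrite("pics/w1.png",p["img"]);np.savez("w1.npz",**p)
for m in arm.masks_of(p,"lift_tab")[:2]:
    P=pts(p,m["mask"]);print(m["p"],m["centre"],len(P),np.percentile(P,[2,50,98],axis=0))
for m in arm.mark_of(p,"lift_tab")[:2]:
    u,v=map(int,m["centre"]);k=np.zeros((384,512),bool);k[v-3:v+4,u-3:u+4]=1;print(m,pts(p,k).mean(0),pts(p,k).max(0))
E
```

```text
[ 0.3725 -0.16    0.2614] 5.0
0.56 [68.0, 65.5] 3401 [[ 0.4696 -0.2974  0.0664]
 [ 0.5386 -0.2686  0.0963]
 [ 0.5976 -0.2228  0.1027]]
{'centre': [161.9, 257.3], 'p': 0.57} [ 0.4797 -0.06    0.0773] [ 0.4838 -0.0557  0.0784]
{'centre': [142.6, 104.3], 'p': 0.56} [ 0.4731 -0.2347  0.1018] [ 0.4765 -0.2319  0.1035]
```

View pics/w1.png

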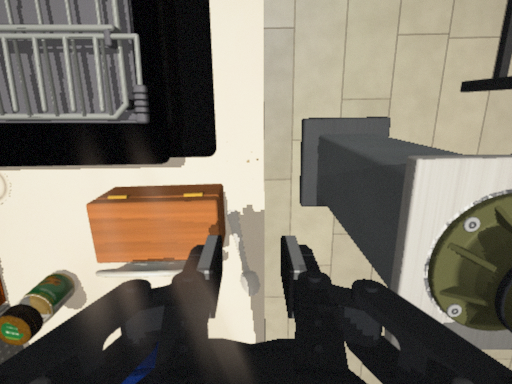

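The wrist picture shows the tab at about (140,103), at the rack's corner. I'll extract its extents and the arm's from depth.

```bash
python3 - <<'E'
from h import *
np.set_printoptions(precision=4,suppress=True)
p=dict(np.load("w1.npz"));P=pts(p)
k=(P[:,2]>.088)&(P[:,2]<.115)&(P[:,0]>.455)&(P[:,0]<.484)&(P[:,1]<-.2)&(P[:,1]>-.33)
Q=P[k]
print(len(Q),Q.mean(0),np.percentile(Q,[2,50,98],axis=0))
print(cv2.minAreaRect((Q[:,:2]*1000).astype(np.float32)))
for y in np.arange(-.30,-.20,.006):
    q=Q[abs(Q[:,1]-y)<.003]
    if len(q):print(round(y,3),len(q),q.min(0),q.max(0))
k=(P[:,2]>.0655)&(P[:,2]<.088)&(P[:,0]>.46)&(P[:,0]<.52)&(P[:,1]<-.2)&(P[:,1]>-.28)
Q=P[k];print("tray",np.percentile(Q,[2,20,50,98],axis=0))
sh([.478,-.238,.15],-181)
E
```

```text
882 [ 0.4744 -0.2512  0.099 ] [[ 0.469  -0.2955  0.0934]
 [ 0.4741 -0.2455  0.0998]
 [ 0.4816 -0.2181  0.1034]]
((475.7738342285156, -256.7645263671875), (13.60175609588623, 80.07549285888672), 2.1107091903686523)
-0.294 90 [ 0.4715 -0.2966  0.0917] [ 0.484  -0.2911  0.097 ]
-0.288 38 [ 0.4717 -0.2909  0.0918] [ 0.4771 -0.285   0.0973]
-0.282 43 [ 0.472  -0.2849  0.0928] [ 0.4769 -0.2792  0.0975]
-0.276 35 [ 0.4721 -0.2785  0.0945] [ 0.4767 -0.273   0.0975]
-0.27 41 [ 0.472  -0.273   0.0936] [ 0.4767 -0.267   0.0978]
-0.264 34 [ 0.4722 -0.267   0.0944] [ 0.4764 -0.2611  0.0982]
-0.258 40 [ 0.4724 -0.261   0.0937] [ 0.4771 -0.2555  0.0991]
-0.252 64 [ 0.469  -0.2548  0.094 ] [ 0.4795 -0.2491  0.1021]
-0.246 92 [ 0.4685 -0.2485  0.092 ] [ 0.4814 -0.243   0.1031]
-0.24 100 [ 0.4688 -0.243   0.0929] [ 0.4816 -0.2374  0.1035]
-0.234 97 [ 0.4689 -0.2367  0.0938] [ 0.4809 -0.231   0.1038]
-0.228 89 [ 0.4689 -0.231   0.0938] [ 0.4815 -0.2253  0.104 ]
-0.222 93 [ 0.469  -0.2247  0.0952] [ 0.4811 -0.219   0.1044]
-0.216 26 [ 0.4702 -0.219   0.0955] [ 0.4804 -0.2168  0.103 ]
tray [[ 0.487  -0.2788  0.0656]
 [ 0.4947 -0.269   0.0662]
 [ 0.5042 -0.2503  0.073 ]
 [ 0.5169 -0.2169  0.0828]]
shift [  76.1 -107.   111.5] turn 0.001 | 172.0
```

move_arm(
  moves="73 -104 110 0 26;73 -104 110 0 26;73 -104 110 0 26;73 -104 110 0 26;73 -104 110 0 26;73 -104 115 0 26;73 -104 135 0 26;73 -104 155 0 26;73 -104 170 0 26;73 -104 175 0 26",
)

```text
time_s: 5.98
eef_pos: [0.4741, -0.2342, 0.0858]
ee_rot: [[-0.017, -1.0, -0.0], [-1.0, 0.017, 0.001], [-0.001, 0.0, -1.0]]
wrist_force: [0.3, 1.1, -0.6]
opening: 0.304
grip_force: 0.0
```

move_arm(
  moves="0 0 0 0 0;0 0 0 0 0;0 0 0 0 0;0 0 0 0 0;0 0 0 0 0;0 0 0 0 0;0 0 0 0 0;0 0 0 0 0;0 0 0 0 0;0 0 0 0 0",
  force=25,
)

```text
time_s: 6.82
eef_pos: [0.4776, -0.2347, 0.089]
ee_rot: [[-0.016, -1.0, 0.008], [-1.0, 0.016, -0.001], [0.001, -0.008, -1.0]]
wrist_force: [8.2, -1.5, -6.0]
opening: 0.128
grip_force: 30.5
```

move_arm(
  moves="1 0 -10 0 0;4 0 -20 0 0;8 0 -30 0 0;14 0 -38 0 0;21 0 -46 0 0;30 0 -52 0 0;40 0 -56 0 0;50 0 -59 0 0;60 0 -60 0 0;64 0 -60 0 0",
)

```text
time_s: 7.65
eef_pos: [0.4764, -0.2988, 0.1498]
ee_rot: [[-0.016, -1.0, 0.008], [-1.0, 0.016, -0.0], [0.0, -0.008, -1.0]]
wrist_force: [6.2, 3.4, 1.0]
opening: 0.13
grip_force: 25.0
```

move_arm(
  moves="2 0 0 0 0;2 0 0 0 0;2 0 0 0 0;2 0 0 0 0;2 0 0 0 26;0 0 0 0 26;0 0 0 0 26;0 0 0 0 26;0 0 -40 0 26;0 0 -80 0 26",
)

```text
time_s: 8.48
eef_pos: [0.4723, -0.2984, 0.2251]
ee_rot: [[-0.017, -1.0, -0.006], [-1.0, 0.017, 0.002], [-0.001, 0.006, -1.0]]
wrist_force: [1.6, -0.1, 1.5]
opening: 0.304
grip_force: 0.0
```

```bash
python3 - <<'E'
from h import *
np.set_printoptions(precision=4,suppress=True)
p=arm.camera("side");P=pts(p)
k=(P[:,2]>.1)&(P[:,2]<.17)&(P[:,0]>.46)&(P[:,0]<.65)&(P[:,1]<-.2)&(P[:,1]>-.33)
print(np.percentile(P[k],[2,10,50,90,98],axis=0))
for z in np.arange(.1,.17,.008):
    q=P[k&(abs(P[:,2]-z)<.004)]
    if len(q):print(round(z,3),len(q),np.median(q[:,1]))
s=arm.observe();print(s["joints"],s["eef_pos"])
sh([.500,.0,.30],-90);sh([.504,.129,.26],-90-4)
cv2.imwrite("pics/s2.png",cv2.resize(p["img"][80:360,180:400],None,fx=2,fy=2))
E
```

```text
[[ 0.4725 -0.3007  0.1009]
 [ 0.4768 -0.2988  0.1066]
 [ 0.5433 -0.296   0.1375]
 [ 0.6262 -0.2932  0.1593]
 [ 0.629  -0.2909  0.1686]]
0.1 19 -0.2986705525834822
0.108 31 -0.2979911157260112
0.116 38 -0.29761941058243463
0.124 32 -0.29663380440581044
0.132 35 -0.29625611099691385
0.14 46 -0.2959115271378086
0.148 46 -0.2953261561142337
0.156 54 -0.29486546289422283
0.164 21 -0.2945103619108699
[-0.2043 -0.0698 -0.0151  0.0052 -1.6162  0.1872] [ 0.4747 -0.3008  0.2372]
shift [-300.8  -20.6  -64.7] turn -1.588 | 308.0
shift [-430.1  -22.   -25.5] turn -1.518 | 431.0
```

move_arm(
  moves="-436 -24 -40 -1.66 40;-436 -24 -40 -1.66 40;-436 -24 -40 -1.66 40;-436 -24 -40 -1.66 40;-436 -24 -40 -1.66 40;-436 -24 -40 -1.66 40;-436 -24 -40 -1.66 40;-436 -24 -40 -1.66 40;-436 -24 -40 -1.66 40;-436 -24 -40 -1.66 40",
)

```text
time_s: 9.37
eef_pos: [0.5034, 0.1169, 0.2655]
ee_rot: [[0.946, -0.325, 0.001], [-0.325, -0.946, 0.0], [0.001, -0.001, -1.0]]
wrist_force: [1.7, -0.4, -0.0]
opening: 0.465
grip_force: 0.0
```

```bash
python3 - <<'E'
from h import *
s=arm.observe();print(s["eef_pos"],s["joints"],s["time_s"]);sh([.506,.135,.20],-86);sh([.506,.135,.133],-86)
E
```

```text
[0.50338082 0.11694641 0.26547336] [ 6.18615232e-01 -1.76288870e-01 -5.88783296e-02  4.06992166e-04
 -1.68690217e+00  6.20807279e-01] 9.3667
shift [ -3.5 -17.9  65.5] turn -0.401 | 68.0
shift [ -3.5 -17.8 132.5] turn -0.401 | 134.0
```

View pics/s2.png

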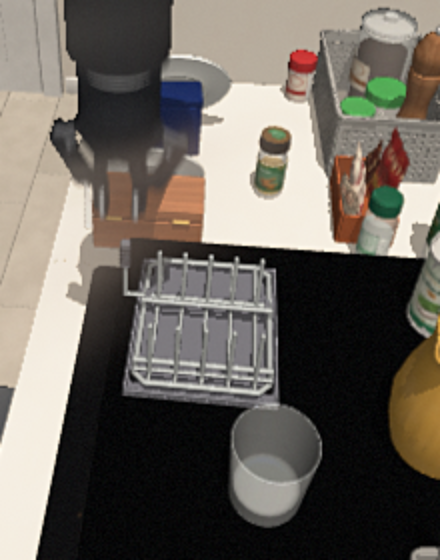

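The tine row is up (tips at about row 255–262 in the crop, hinge at about row 300). The tool is now over the plate rim.

move_arm(
  moves="0 0 20 -0.12 40;0 0 30 -0.24 40;0 0 40 -0.36 40;0 0 40 -0.4 40;0 0 40 -0.4 40;0 0 40 -0.4 40;0 0 40 -0.4 40;0 0 40 -0.4 40;0 0 40 -0.4 40;0 0 40 -0.4 40",
)

```text
time_s: 10.2
eef_pos: [0.5038, 0.1149, 0.2249]
ee_rot: [[0.998, 0.062, 0.0], [0.062, -0.998, 0.0], [0.0, -0.0, -1.0]]
wrist_force: [-0.6, 0.1, -0.0]
opening: 0.466
grip_force: 0.0
```

```bash
python3 - <<'E'
from h import *
np.set_printoptions(precision=4,suppress=True)
s=arm.observe();print(s["eef_pos"],s["joints"],s["time_s"]);sh([.506,.135,.133],-86)
p=wrist();P=pts(p);cv2.imwrite("pics/w2.png",p["img"])
k=(P[:,2]>.115)&(P[:,2]<.175)&(P[:,0]>.4)&(P[:,0]<.6)&(P[:,1]>.09)&(P[:,1]<.19);Q=P[k];print(len(Q))
for z in np.arange(.12,.17,.005):
    q=Q[abs(Q[:,2]-z)<.0025]
    if len(q):print(round(z,3),len(q),q.min(0),q.max(0),q.mean(0))
E
```

```text
[0.5038 0.1149 0.2249] [ 0.6144 -0.1837 -0.1391  0.0001 -1.615   1.018 ] 10.2
shift [  3.4 -19.9  91.9] turn -0.008 | 94.0
3391
0.12 335 [0.4275 0.1381 0.1175] [0.5833 0.1591 0.1225] [0.5112 0.1473 0.12  ]
0.125 300 [0.4313 0.1368 0.1225] [0.5804 0.1568 0.1275] [0.515  0.146  0.1249]
0.13 222 [0.4341 0.133  0.1276] [0.5769 0.1537 0.1325] [0.519  0.1452 0.1301]
0.135 235 [0.4391 0.132  0.1325] [0.5728 0.1507 0.1374] [0.5219 0.1435 0.1351]
0.14 303 [0.4446 0.1279 0.1375] [0.568  0.1477 0.1425] [0.5202 0.1408 0.14  ]
0.145 443 [0.4503 0.1264 0.1425] [0.5621 0.1441 0.1475] [0.5137 0.1374 0.145 ]
0.15 455 [0.4585 0.1245 0.1475] [0.555  0.1412 0.1525] [0.5125 0.1346 0.15  ]
0.155 512 [0.4684 0.124  0.1526] [0.5458 0.1375 0.1575] [0.5101 0.131  0.155 ]
0.16 403 [0.483  0.1245 0.1575] [0.5349 0.1337 0.1616] [0.5082 0.1285 0.1589]
```

View pics/w2.png

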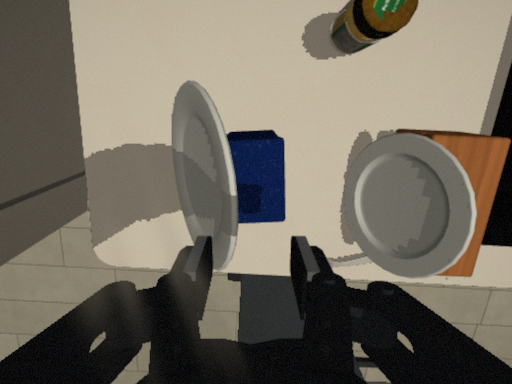

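move_arm(
  moves="5 -23 20 0 40;5 -23 35 0 40;5 -23 50 0 40;5 -23 60 0 40;5 -23 70 0 40;5 -23 78 0 40;5 -23 84 0 40;5 -23 88 0 40;5 -23 91 0 40;5 -23 91 0 40",
)

```text
time_s: 11.08
eef_pos: [0.5073, 0.1382, 0.1333]
ee_rot: [[0.998, 0.062, -0.0], [0.062, -0.998, -0.0], [-0.0, 0.0, -1.0]]
wrist_force: [0.4, -1.0, -0.4]
opening: 0.468
grip_force: 0.0
```

move_arm(
  moves="0 -6 0 0 40;0 -14 -1 0 36;0 -22 -3 0 32;0 -30 -6 0 28;0 -38 -9 0 24;0 -45 -12 0 20;0 -50 -15 0 18;0 -55 -17 0 16;0 -58 -18 0 14;0 -60 -18 0 14",
  force=40,
)

```text
time_s: 11.92
eef_pos: [0.5036, 0.1986, 0.1519]
ee_rot: [[0.998, 0.062, 0.0], [0.062, -0.998, 0.0], [0.0, -0.0, -1.0]]
wrist_force: [0.6, -0.3, 0.5]
opening: 0.165
grip_force: 0.0
```

```bash
python3 - <<'E'
from h import *
np.set_printoptions(precision=4,suppress=True)
s=arm.observe();print(s["eef_pos"],s["wrist_force"],s["opening"],s["time_s"])
p=arm.camera("side");cv2.imwrite("pics/s3.png",cv2.resize(p["img"][60:260,180:380],None,fx=2.5,fy=2.5))
P=pts(p);k=(P[:,2]>.03)&(P[:,2]<.2)&(P[:,0]>.4)&(P[:,0]<.6)&(P[:,1]>.14)&(P[:,1]<.24);Q=P[k]
for z in np.arange(.12,.19,.005):
    q=Q[abs(Q[:,2]-z)<.0025]
    if len(q):print(round(z,3),len(q),np.percentile(q,[3,50,97],axis=0).ravel())
E
```

```text
[0.5036 0.1986 0.1519] [ 0.5761 -0.2791  0.5121] 0.16452580899602795 11.9167
0.12 69 [0.4256 0.1842 0.1177 0.5053 0.1908 0.1197 0.5789 0.2034 0.1223]
0.125 75 [0.4326 0.184  0.1226 0.5116 0.1903 0.1249 0.5839 0.204  0.1272]
0.13 62 [0.4315 0.1844 0.1277 0.4975 0.1885 0.13   0.5722 0.2017 0.1323]
0.135 75 [0.4336 0.1842 0.1325 0.5082 0.1893 0.1352 0.5768 0.2004 0.1375]
0.14 71 [0.4387 0.1847 0.1381 0.5049 0.1904 0.1401 0.5709 0.2006 0.1424]
0.145 61 [0.4406 0.1856 0.1427 0.5049 0.1906 0.1453 0.568  0.2006 0.1473]
0.15 51 [0.4464 0.184  0.1476 0.5108 0.1921 0.1503 0.5654 0.2002 0.1523]
0.155 48 [0.449  0.1813 0.1526 0.4965 0.1907 0.1543 0.5592 0.1989 0.1573]
0.16 56 [0.4563 0.1777 0.1576 0.5079 0.1897 0.1601 0.5548 0.1988 0.1621]
0.165 39 [0.4608 0.1753 0.1626 0.5076 0.1898 0.165  0.5475 0.1984 0.1671]
0.17 41 [0.4693 0.1775 0.1679 0.5045 0.1896 0.1698 0.5402 0.1975 0.1722]
0.175 19 [0.4834 0.1756 0.1728 0.504  0.1871 0.1743 0.5264 0.1959 0.1769]
0.18 10 [0.4987 0.1787 0.1776 0.5086 0.1802 0.1783 0.5159 0.1876 0.1819]
0.185 9 [0.4984 0.176  0.1828 0.504  0.1767 0.1848 0.5131 0.1799 0.1867]
```

View pics/s3.png

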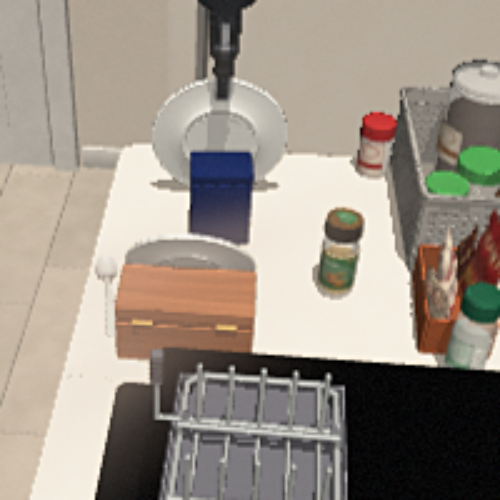

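Plate is upright between the fingers, gripper at the top of the rim (about (222,95)). Gripping and lifting.

move_arm(
  moves="0 0 0 0 0;0 0 0 0 0;0 0 0 0 0;0 0 0 0 0;0 0 0 0 0;0 0 -5 0 0;0 0 -15 0 0;0 0 -35 0 0;0 0 -60 0 0;0 0 -90 0 0",
  force=50,
)

```text
time_s: 12.8
eef_pos: [0.5027, 0.1977, 0.2413]
ee_rot: [[0.998, 0.062, -0.003], [0.062, -0.998, -0.002], [-0.003, 0.002, -1.0]]
wrist_force: [-0.1, 1.3, -3.8]
opening: 0.061
grip_force: 49.6
```

```bash
python3 - <<'E'
from h import *
sh([.46,-.1,.335],-150);sh([.6,-.33,.335],-181)
E
```

```text
shift [-61.5 294.6 -93. ] turn 1.109 | 315.0
shift [ 64.  532.9 -93. ] turn 1.65 | 545.0
```

move_arm(
  moves="0 0 -35 0 0;0 0 -70 0 0;0 15 -93 0.1 0;-10 45 -93 0.2 0;-20 80 -93 0.32 0;-30 115 -93 0.44 0;-40 150 -93 0.56 0;-50 185 -93 0.68 0;-55 220 -93 0.8 0;-60 255 -93 0.92 0",
)

```text
time_s: 13.63
eef_pos: [0.4585, -0.0617, 0.3355]
ee_rot: [[0.65, -0.76, 0.001], [-0.76, -0.65, 0.0], [0.0, -0.001, -1.0]]
wrist_force: [1.4, -0.4, -3.0]
opening: 0.056
grip_force: 49.6
```

```bash
python3 - <<'E'
from h import *
s=arm.observe();print(s["eef_pos"],s["time_s"],s["opening"]);sh([.56,-.32,.335],-181)
E
```

```text
[ 0.45851933 -0.06169179  0.33547722] 13.6333 0.05575009193490977
shift [262.3  90.8   0.5] turn 0.725 | 278.0
```

move_arm(
  moves="29 10 0 0.1 0;60 20 0 0.2 0;92 32 0 0.32 0;124 43 0 0.44 0;156 54 0 0.56 0;188 65 0 0.68 0;216 75 0 0.725 0;240 83 0 0.725 0;255 88 0 0.725 0;262 91 0 0.725 0",
)

```text
time_s: 14.47
eef_pos: [0.5622, -0.3197, 0.3331]
ee_rot: [[-0.014, -1.0, -0.003], [-1.0, 0.014, 0.001], [-0.001, 0.003, -1.0]]
wrist_force: [-0.3, 0.4, -2.9]
opening: 0.058
grip_force: 49.6
```

move_arm(
  moves="0 0 0 0 0;0 0 0 0 0;0 0 0 0 0;0 0 0 0 0;0 0 0 0 0;0 0 0 0 0;0 0 0 0 0;0 0 0 0 0;0 0 0 0 0;0 0 0 0 0",
)

```text
time_s: 15.3
eef_pos: [0.5621, -0.3177, 0.3346]
ee_rot: [[-0.012, -1.0, -0.0], [-1.0, 0.012, -0.0], [0.0, 0.0, -1.0]]
wrist_force: [0.2, 0.3, -3.1]
opening: 0.058
grip_force: 49.6
```

```bash
python3 - <<'E'
from h import *
np.set_printoptions(precision=4,suppress=True)
s=arm.observe();print(s["eef_pos"],s["ee_rot"],s["joints"],s["time_s"],s["opening"])
sh([.609,-.346,.335],-181)
for n in("side","top","wrist"):
    p=wrist() if n=="wrist" else arm.camera(n);np.savez(f"p4{n}.npz",**p);cv2.imwrite(f"pics/p4{n}.png",p["img"])
a=[cv2.imread(f"pics/p4{n}.png") for n in("side","wrist")]
cv2.imwrite("pics/v4.png",cv2.resize(np.hstack([a[0][:,150:430],a[1]]),None,fx=1,fy=1))
E
```

```text
[ 0.5621 -0.3177  0.3346] [[-0.012  -0.9999 -0.    ]
 [-0.9999  0.012  -0.0001]
 [ 0.0001  0.     -1.    ]] [-0.2052  0.2031  0.452   0.0001 -1.8197  0.1933] 15.3 0.05757906525413208
shift [ 27.7 -47.3  -0.4] turn 0.005 | 55.0
```

View pics/v4.png

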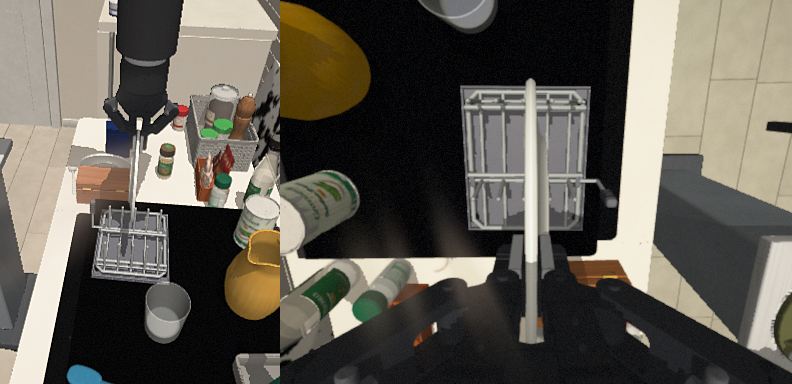

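```bash
python3 - <<'E'
from h import *
np.set_printoptions(precision=4,suppress=True)
for n in("wrist","top"):
    p=dict(np.load(f"p4{n}.npz"));P=pts(p)
    for nm,y0 in(("fixed",-.394),("fold",-.296)):
      for zl,zh in((.145,.175),(.11,.145)):
        k=(P[:,2]>zl)&(P[:,2]<zh)&(abs(P[:,1]-y0)<.018)&(P[:,0]>.49)&(P[:,0]<.65)
        Q=P[k];o=Q[np.argsort(Q[:,0])]
        if len(o)<3:continue
        for g in np.split(o,np.nonzero(np.diff(o[:,0])>.006)[0]+1):
            if len(g)>2:print(n,nm,zl,len(g),np.median(g,0),np.ptp(g[:,0]),g[:,2].max())
    k=(P[:,2]>.17)&(P[:,2]<.33)&(P[:,0]>.53)&(P[:,0]<.60)&(P[:,1]>-.42)&(P[:,1]<-.22)
    Q=P[k];print("plate",len(Q))
    for z in np.arange(.18,.34,.02):
        q=Q[abs(Q[:,2]-z)<.008]
        if len(q):print(round(z,2),len(q),np.percentile(q,[3,50,97],axis=0).ravel())
    for y in np.arange(-.40,-.23,.02):
        q=Q[abs(Q[:,1]-y)<.008]
        if len(q):print("y",round(y,2),len(q),np.percentile(q,[3,50,97],axis=0).ravel())
E
```

```text
wrist fixed 0.145 29 [ 0.5116 -0.3932  0.1594] 0.0048751126300679015 0.16133609789211167
wrist fixed 0.145 26 [ 0.539  -0.3936  0.1596] 0.004676065370371352 0.16133585210037127
wrist fixed 0.145 18 [ 0.5665 -0.3939  0.1598] 0.003078625149129155 0.16141206309900274
wrist fixed 0.145 26 [ 0.5939 -0.3942  0.159 ] 0.004547561994439953 0.16072546055270437
wrist fixed 0.145 31 [ 0.6214 -0.3946  0.1587] 0.004355698998187552 0.16150511272884488
wrist fixed 0.11 16 [ 0.5127 -0.3931  0.1297] 0.0017799026305713728 0.14413963690861376
wrist fixed 0.11 6 [ 0.5407 -0.393   0.1263] 0.0006963527192332952 0.1386577056224479
wrist fixed 0.11 15 [ 0.5924 -0.3944  0.1297] 0.0014974738314018632 0.1433201916365825
wrist fixed 0.11 29 [ 0.6203 -0.3948  0.1309] 0.0018051903335056796 0.14496851965077379
wrist fold 0.145 35 [ 0.5127 -0.2915  0.1565] 0.004853846921615723 0.16095469188855982
wrist fold 0.145 23 [ 0.5398 -0.292   0.1573] 0.003037165483113613 0.16086141930909204
wrist fold 0.145 20 [ 0.5694 -0.2921  0.1577] 0.0023952811821081887 0.1603577526626731
wrist fold 0.145 35 [ 0.5959 -0.2929  0.1561] 0.0
[... 2896 characters left out ...]
.561  -0.3927  0.3102]
y -0.38 78 [ 0.5566 -0.3877  0.2235  0.5587 -0.3806  0.2903  0.5609 -0.3725  0.3271]
y -0.36 50 [ 0.5518 -0.3674  0.273   0.5556 -0.3618  0.3045  0.5591 -0.3542  0.3266]
y -0.34 2 [ 0.5533 -0.3343  0.2279  0.5538 -0.3338  0.2306  0.5544 -0.3334  0.2334]
y -0.32 51 [ 0.5529 -0.3272  0.2271  0.5541 -0.3179  0.256   0.5553 -0.3123  0.3052]
y -0.3 96 [ 0.5527 -0.3075  0.1927  0.5547 -0.2997  0.2823  0.5603 -0.2922  0.3277]
y -0.28 97 [ 0.5533 -0.2873  0.2012  0.5551 -0.2802  0.2914  0.5609 -0.2729  0.3271]
y -0.26 98 [ 0.5537 -0.2673  0.2113  0.5591 -0.2602  0.2892  0.5611 -0.2525  0.3298]
y -0.24 81 [ 0.5601 -0.2474  0.233   0.561  -0.2407  0.2903  0.5649 -0.2331  0.3267]
```

move_arm(
  moves="3 -6 0 0 0;7 -13 0 0 0;12 -22 0 0 0;17 -31 0 0 0;21 -38 0 0 0;24 -44 0 0 0;26 -47 0 0 0;26 -47.5 0 0 0;26 -47.5 0 0 0;26 -47.5 0 0 0",
)

```text
time_s: 16.28
eef_pos: [0.6092, -0.3443, 0.3348]
ee_rot: [[-0.012, -1.0, 0.0], [-1.0, 0.012, -0.0], [0.0, -0.0, -1.0]]
wrist_force: [0.3, -0.9, -2.1]
opening: 0.055
grip_force: 49.6
```

```bash
python3 - <<'E'
from h import *
np.set_printoptions(precision=4,suppress=True)
s=arm.observe();print(s["eef_pos"],s["ee_rot"],s["time_s"],s["opening"])
sh([.6095,-.344,.335],-181)
p=wrist();P=pts(p)
for nm,y0 in(("fixed",-.394),("fold",-.294)):
    k=(P[:,2]>.15)&(P[:,2]<.17)&(abs(P[:,1]-y0)<.012)&(P[:,0]>.49)&(P[:,0]<.65)
    Q=P[k];o=Q[np.argsort(Q[:,0])]
    for g in np.split(o,np.nonzero(np.diff(o[:,0])>.006)[0]+1):
        if len(g)>2:print(nm,len(g),np.median(g,0),g[:,0].min(),g[:,0].max())
k=(P[:,2]>.19)&(P[:,2]<.33)&(P[:,0]>.57)&(P[:,0]<.65)&(P[:,1]>-.45)&(P[:,1]<-.22);Q=P[k]
for y in np.arange(-.44,-.24,.02):
    q=Q[abs(Q[:,1]-y)<.008]
    if len(q):print("y",round(y,2),len(q),np.percentile(q,[3,50,97],axis=0).ravel())
E
```

```text
[ 0.6092 -0.3443  0.3348] [[-0.012  -0.9999  0.0001]
 [-0.9999  0.012  -0.0002]
 [ 0.0002 -0.0001 -1.    ]] 16.2833 0.05545975704982226
shift [-0.3 -0.3 -0.2] turn 0.005 | 0.0
fixed 31 [ 0.5117 -0.3934  0.159 ] 0.507900505655982 0.5131097154116852
fixed 26 [ 0.5397 -0.3941  0.1588] 0.5370636694314888 0.5411251815492031
fixed 23 [ 0.5671 -0.3945  0.1595] 0.5649904460561409 0.5691503407861483
fixed 21 [ 0.5946 -0.3948  0.1596] 0.5925469180308351 0.5966885785145727
fixed 22 [ 0.6222 -0.3951  0.1592] 0.6202363024708928 0.6243332796819764
fold 30 [ 0.5131 -0.2911  0.1575] 0.5103770942715092 0.5149785362751582
fold 29 [ 0.5409 -0.2917  0.158 ] 0.5384210741303312 0.5427490455041926
fold 28 [ 0.5688 -0.2925  0.1583] 0.5662368431378207 0.5707163074229727
fold 29 [ 0.624  -0.2933  0.1586] 0.6217934126541715 0.6264229779926169
y -0.44 1 [ 0.6077 -0.4321  0.2734  0.6077 -0.4321  0.2734  0.6077 -0.4321  0.2734]
y -0.42 331 [ 0.6041 -0.4272  0.2993  0.6067 -0.4193  0.3176  0.6092 -0.4124  0.3281]
y -0.4 156 [ 0.5981 -0.4066  0.275   0.602  -0.3964  0.2987  0.6035 -0.3922  0.3172]
y -0.38 346 [ 0.5974 -0.3876  0.3005  0.6004 -0.3803  0.3146  0.6035 -0.3726  0.3284]
y -0.36 229 [ 0.5974 -0.3675  0.318   0.5997 -0.3603  0.3223  0.6016 -0.3526  0.3295]
```

move_arm(
  moves="0 -1 8 0 0;0 -1 18 0 0;0 -1 30 0 0;0 -1 42 0 0;0 -1 54 0 0;0 -1 65 0 0;0 -1 74 0 0;0 -1 81 0 0;0 -1 86 0 0;0 -1 88 0 0",
)

```text
time_s: 17.17
eef_pos: [0.6101, -0.3443, 0.2458]
ee_rot: [[-0.012, -1.0, -0.001], [-1.0, 0.012, 0.0], [-0.0, 0.001, -1.0]]
wrist_force: [-0.2, 0.4, -3.1]
opening: 0.057
grip_force: 49.6
```

move_arm(
  moves="0 0 0.5 0 0;0 0 1 0 0;0 0 1.5 0 0;0 0 2 0 0;0 0 2.5 0 0;0 0 3 0 0;0 0 3.5 0 0;0 0 4 0 0;0 0 4.5 0 0;0 0 5 0 0",
)

```text
time_s: 18.0
eef_pos: [0.6103, -0.3444, 0.2416]
ee_rot: [[-0.012, -1.0, -0.0], [-1.0, 0.012, -0.0], [0.0, 0.0, -1.0]]
wrist_force: [0.3, -0.3, -3.2]
opening: 0.058
grip_force: 49.6
```

Not touching yet; continuing slowly.

move_arm(
  moves="0 0 0.5 0 0;0 0 1 0 0;0 0 1.5 0 0;0 0 2 0 0;0 0 2.5 0 0;0 0 3 0 0;0 0 3.5 0 0;0 0 4 0 0;0 0 4 0 0;0 0 4 0 0",
)

```text
time_s: 18.83
eef_pos: [0.6103, -0.3448, 0.2391]
ee_rot: [[-0.012, -1.0, 0.002], [-1.0, 0.012, -0.001], [0.001, -0.002, -1.0]]
wrist_force: [-0.8, -0.5, 5.8]
opening: 0.056
grip_force: 50.9
```

move_arm(
  moves="0 0 -1 0 8;0 0 -1 0 10;0 0 -1 0 14;0 0 -1 0 22;0 0 -1 0 30;0 0 -1 0 30;0 0 -10 0 30;0 0 -30 0 30;0 0 -60 0 30;0 0 -90 0 40",
)

```text
time_s: 19.67
eef_pos: [0.6098, -0.3443, 0.3288]
ee_rot: [[-0.012, -1.0, -0.001], [-1.0, 0.012, 0.0], [-0.0, 0.001, -1.0]]
wrist_force: [1.6, 0.0, 1.1]
opening: 0.463
grip_force: 0.0
```

```bash
python3 - <<'E'
from h import *
np.set_printoptions(precision=4,suppress=True)
s=arm.observe();print(s["eef_pos"],s["time_s"],s["joints"])
sh([.49,-.06,.22],-88)
p=wrist();P=pts(p)
k=(P[:,2]>.17)&(P[:,2]<.30)&(P[:,0]>.57)&(P[:,0]<.65)&(P[:,1]>-.45)&(P[:,1]<-.22);Q=P[k]
print(Q[:,2].max(), np.percentile(Q[:,1],[1,99]))
for z in np.arange(.18,.29,.02):
    q=Q[abs(Q[:,2]-z)<.008]
    if len(q):print("z",round(z,2),len(q),np.percentile(q,[3,50,97],axis=0).ravel())
cv2.imwrite("pics/w5.png",p["img"])
E
```

```text
[ 0.6098 -0.3443  0.3288] 19.6667 [-0.2294  0.361   0.6318  0.0002 -1.8429  0.2175]
shift [-282.8  123.   108.9] turn -1.618 | 327.0
0.26604865968783575 [-0.4306 -0.2733]
z 0.18 38 [ 0.5963 -0.4287  0.1729  0.6086 -0.2774  0.185   0.6088 -0.2628  0.1877]
z 0.2 91 [ 0.5945 -0.4328  0.1925  0.6027 -0.4156  0.1998  0.6073 -0.2954  0.2074]
z 0.22 370 [ 0.5942 -0.4255  0.2125  0.5964 -0.3716  0.2223  0.6063 -0.3099  0.2277]
z 0.24 407 [ 0.5973 -0.412   0.2326  0.6034 -0.3822  0.2425  0.6061 -0.2838  0.2477]
z 0.26 874 [ 0.5999 -0.3883  0.253   0.6026 -0.3529  0.2614  0.6052 -0.3064  0.2652]
```

View pics/w5.png

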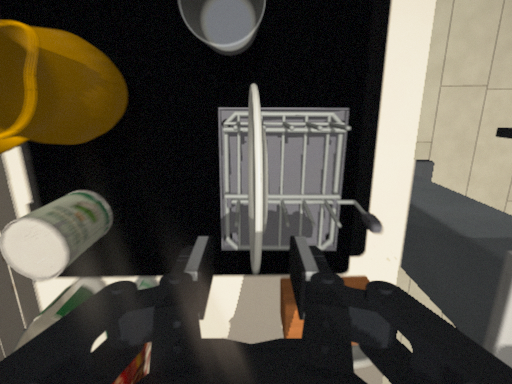

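The plate stands in the far gap with its rim line at column 255, between the last two tines, and its top is at z = 0.266 as expected. Next is the saucer.

move_arm(
  moves="-20 20 0 -0.12 40;-50 40 0 -0.24 40;-85 55 0 -0.36 40;-120 70 0 -0.48 40;-155 85 10 -0.6 40;-190 95 30 -0.72 40;-220 105 50 -0.84 40;-250 112 70 -0.96 40;-272 119 85 -1.08 40;-283 123 95 -1.2 40",
)

```text
time_s: 20.55
eef_pos: [0.4897, -0.0577, 0.2319]
ee_rot: [[0.931, -0.366, -0.0], [-0.366, -0.931, 0.001], [-0.0, -0.001, -1.0]]
wrist_force: [0.6, -0.4, 0.0]
opening: 0.469
grip_force: 0.0
```

move_arm(
  moves="0 0 0 -0.12 40;0 0 0 -0.24 40;0 0 0 -0.36 40;0 0 0 -0.42 40;0 0 0 -0.42 40;0 0 0 -0.42 40;0 0 0 -0.42 40;0 0 0 -0.42 40;0 0 0 -0.42 40;0 0 0 -0.42 40",
)

```text
time_s: 21.38
eef_pos: [0.4907, -0.0599, 0.2327]
ee_rot: [[0.999, 0.037, -0.0], [0.037, -0.999, -0.0], [-0.0, 0.0, -1.0]]
wrist_force: [0.3, 0.3, -0.4]
opening: 0.468
grip_force: 0.0
```

```bash
python3 - <<'E'
from h import *
np.set_printoptions(precision=4,suppress=True)
s=arm.observe();print(s["eef_pos"],s["joints"],s["time_s"]);sh([.486,-.059,.108],-88)
p=wrist();P=pts(p)
k=(P[:,2]>.085)&(P[:,2]<.145)&(P[:,0]>.39)&(P[:,0]<.58)&(P[:,1]>-.1)&(P[:,1]<.0);Q=P[k];print(len(Q),Q[:,2].max())
for z in np.arange(.09,.145,.005):
    q=Q[abs(Q[:,2]-z)<.0025]
    if len(q):print(round(z,3),len(q),q.min(0),q.max(0),(q[:,0].min()+q[:,0].max())/2)
E
```

```text
[ 0.4907 -0.0599  0.2327] [ 0.2873 -0.2438 -0.1758  0.0001 -1.6388  1.3201] 21.3833
shift [ -4.6  -1.1 124.7] turn 0.002 | 125.0
3028 0.1346825335984932
0.09 318 [ 0.414  -0.0542  0.0875] [ 0.554  -0.0439  0.0925] 0.48396909154940726
0.095 305 [ 0.4154 -0.0568  0.0925] [ 0.5524 -0.0467  0.0975] 0.48387252726206986
0.1 291 [ 0.4178 -0.0589  0.0976] [ 0.5493 -0.0486  0.1025] 0.4835608079815269
0.105 237 [ 0.4223 -0.0602  0.1025] [ 0.5463 -0.0515  0.1075] 0.4842995281043466
0.11 209 [ 0.4253 -0.0622  0.1075] [ 0.5432 -0.0543  0.1125] 0.4842335455390109
0.115 270 [ 0.4303 -0.065   0.1125] [ 0.5387 -0.0571  0.1175] 0.48446103099494053
0.12 355 [ 0.4357 -0.0678  0.1175] [ 0.5334 -0.0597  0.1225] 0.4845570094920958
0.125 350 [ 0.4433 -0.0706  0.1225] [ 0.5259 -0.0616  0.1274] 0.4845898698394471
0.13 426 [ 0.4525 -0.073   0.1275] [ 0.5177 -0.0645  0.1325] 0.4850810657106597
0.135 101 [ 0.4687 -0.0725  0.1325] [ 0.502  -0.0676  0.1347] 0.48535322260601277
```

move_arm(
  moves="-6 1 20 0 40;-6 1 40 0 40;-6 1 60 0 40;-6 1 80 0 40;-6 1 95 0 40;-6 1 108 0 40;-6 1 117 0 40;-6 1 123 0 40;-6 1 126 0 40;-6 1 126 0 40",
)

```text
time_s: 22.27
eef_pos: [0.4847, -0.0612, 0.1065]
ee_rot: [[0.999, 0.037, -0.0], [0.037, -0.999, -0.0], [-0.0, 0.0, -1.0]]
wrist_force: [0.7, -0.1, 0.4]
opening: 0.467
grip_force: 0.0
```

move_arm(
  moves="0 -6 0 0 40;0 -13 -1 0 36;0 -20 -3 0 32;0 -27 -5 0 28;0 -34 -8 0 24;0 -40 -11 0 20;0 -45 -13 0 18;0 -49 -14 0 16;0 -51 -15 0 14;0 -52 -15 0 14",
)

```text
time_s: 23.1
eef_pos: [0.4829, -0.0088, 0.1218]
ee_rot: [[0.999, 0.038, 0.0], [0.038, -0.999, -0.0], [0.0, 0.0, -1.0]]
wrist_force: [-0.2, 0.5, 0.9]
opening: 0.165
grip_force: 0.0
```

```bash
python3 - <<'E'
from h import *
np.set_printoptions(precision=4,suppress=True)
s=arm.observe();print(s["eef_pos"],s["wrist_force"],s["time_s"])
p=arm.camera("side");P=pts(p);k=(P[:,2]>.03)&(P[:,2]<.2)&(P[:,0]>.39)&(P[:,0]<.58)&(P[:,1]>-.06)&(P[:,1]<.03);Q=P[k]
for z in np.arange(.09,.16,.005):
    q=Q[abs(Q[:,2]-z)<.0025]
    if len(q):print(round(z,3),len(q),np.percentile(q,[3,50,97],axis=0).ravel())
E
```

```text
[ 0.4829 -0.0088  0.1218] [-0.1617  0.5248  0.8976] 23.1
0.09 64 [ 0.4187 -0.0214  0.0877  0.4796 -0.0176  0.0905  0.5483 -0.0118  0.0924]
0.095 69 [ 0.4194 -0.0212  0.0928  0.488  -0.017   0.0948  0.5529 -0.0106  0.0973]
0.1 69 [ 0.4198 -0.0215  0.0975  0.4852 -0.0178  0.1002  0.5499 -0.0109  0.1023]
0.105 71 [ 0.422  -0.0218  0.1026  0.4796 -0.0172  0.1046  0.5493 -0.0119  0.1073]
0.11 72 [ 0.4256 -0.0228  0.1076  0.4922 -0.0165  0.1105  0.5462 -0.0115  0.1123]
0.115 67 [ 0.431  -0.0228  0.1127  0.4906 -0.0162  0.1148  0.5461 -0.0121  0.117 ]
0.12 60 [ 0.4301 -0.0212  0.1177  0.4693 -0.0155  0.1193  0.541  -0.0114  0.1224]
0.125 55 [ 0.4367 -0.0264  0.1227  0.4957 -0.0152  0.1251  0.5357 -0.0121  0.1272]
0.13 51 [ 0.4407 -0.0305  0.1276  0.4856 -0.016   0.1301  0.5315 -0.0107  0.1323]
0.135 46 [ 0.448  -0.032   0.1326  0.4868 -0.0169  0.1346  0.5203 -0.0123  0.1374]
0.14 39 [ 0.4544 -0.0317  0.138   0.4931 -0.0169  0.1403  0.5198 -0.0131  0.1422]
0.145 29 [ 0.4647 -0.0325  0.1429  0.4852 -0.0222  0.1448  0.5039 -0.0134  0.1468]
0.15 6 [ 0.477  -0.0328  0.1491  0.4837 -0.0276  0.1495  0.4882 -0.0242  0.1504]
0.155 6 [ 0.4803 -0.0332  0.1527  0.4867 -0.0304  0.1539  0.4907 -0.0287  0.1568]
```

move_arm(
  moves="0 0 0 0 0;0 0 0 0 0;0 0 0 0 0;0 0 0 0 0;0 0 0 0 0;0 0 -6 0 0;0 0 -18 0 0;0 0 -40 0 0;0 0 -65 0 0;0 0 -95 0 0",
  force=50,
)

```text
time_s: 23.98
eef_pos: [0.482, -0.0094, 0.2172]
ee_rot: [[0.999, 0.037, -0.002], [0.037, -0.999, -0.001], [-0.003, 0.001, -1.0]]
wrist_force: [0.8, 0.8, -1.5]
opening: 0.057
grip_force: 50.3
```

move_arm(
  moves="0 0 -35 0.12 0;0 5 -65 0.24 0;0 15 -85 0.36 0;0 30 -90 0.48 0;0 45 -90 0.6 0;0 60 -90 0.72 0;0 80 -90 0.84 0;0 100 -90 0.96 0;0 120 -90 1.08 0;0 140 -90 1.2 0",
)

```text
time_s: 24.82
eef_pos: [0.4877, -0.1501, 0.3074]
ee_rot: [[0.391, -0.92, 0.0], [-0.92, -0.391, -0.0], [0.0, 0.0, -1.0]]
wrist_force: [0.7, 0.3, -1.9]
opening: 0.056
grip_force: 50.3
```

```bash
python3 - <<'E'
from h import *
s=arm.observe();print(s["eef_pos"],s["time_s"],s["opening"],s["joints"]);sh([.5,-.24,.307],-180.7);sh([.527,-.3435,.307],-180.7)
E
```

```text
[ 0.48768125 -0.15009235  0.3074088 ] 24.8167 0.055577766758301665 [ 9.68583266e-02 -1.76278716e-01  1.82300150e-02  1.49931749e-04
 -1.76526645e+00  3.05311289e-01]
shift [87.6 23.9  0.4] turn 0.414 | 91.0
shift [193.4  39.5   0.4] turn 0.414 | 197.0
```

move_arm(
  moves="20 4 0 0.12 0;42 8 0 0.24 0;64 13 0 0.36 0;88 18 0 0.414 0;112 23 0 0.414 0;138 28 0 0.414 0;160 33 0 0.414 0;178 37 0 0.414 0;190 39 0 0.414 0;193 39 0 0.414 0",
)

```text
time_s: 25.65
eef_pos: [0.5285, -0.3435, 0.3061]
ee_rot: [[-0.008, -1.0, -0.002], [-1.0, 0.008, 0.0], [-0.0, 0.002, -1.0]]
wrist_force: [0.1, 0.5, -2.7]
opening: 0.055
grip_force: 50.4
```

move_arm(
  moves="0 0 0 0 0;0 0 0 0 0;0 0 0 0 0;0 0 0 0 0;0 0 0 0 0;0 0 0 0 0;0 0 0 0 0;0 0 0 0 0;0 0 0 0 0;0 0 0 0 0",
)

```text
time_s: 26.48
eef_pos: [0.5288, -0.3417, 0.3067]
ee_rot: [[-0.006, -1.0, -0.0], [-1.0, 0.006, -0.0], [0.0, 0.0, -1.0]]
wrist_force: [0.0, 0.4, -1.4]
opening: 0.059
grip_force: 50.4
```

```bash
python3 - <<'E'
from h import *
np.set_printoptions(precision=4,suppress=True)
s=arm.observe();print(s["eef_pos"],s["ee_rot"][:2,1],s["time_s"],s["opening"])
p=wrist();P=pts(p);cv2.imwrite("pics/w6.png",p["img"])
for nm,y0 in(("fixed",-.394),("fold",-.294)):
    k=(P[:,2]>.15)&(P[:,2]<.17)&(abs(P[:,1]-y0)<.012)&(P[:,0]>.49)&(P[:,0]<.65)
    Q=P[k];o=Q[np.argsort(Q[:,0])]
    for g in np.split(o,np.nonzero(np.diff(o[:,0])>.006)[0]+1):
        if len(g)>2:print(nm,len(g),np.median(g,0),g[:,0].min(),g[:,0].max())
k=(P[:,2]>.185)&(P[:,2]<.31)&(P[:,0]>.50)&(P[:,0]<.56)&(P[:,1]>-.45)&(P[:,1]<-.22);Q=P[k]
for y in np.arange(-.42,-.24,.02):
    q=Q[abs(Q[:,1]-y)<.008]
    if len(q):print("y",round(y,2),len(q),np.percentile(q,[3,50,97],axis=0).ravel())
E
```

```text
[ 0.5288 -0.3417  0.3067] [-1.     0.006] 26.4833 0.05851160470006246
fixed 25 [ 0.5109 -0.3933  0.1596] 0.508949582492394 0.512735871176888
fixed 26 [ 0.538  -0.3941  0.1597] 0.5361845424046703 0.5408162104686005
fixed 31 [ 0.566  -0.3943  0.159 ] 0.5641465990704406 0.5688190894006163
fixed 135 [ 0.5968 -0.3936  0.1599] 0.5919944193939272 0.6012483640471705
fold 31 [ 0.5398 -0.2919  0.1581] 0.5378300702572597 0.5420103717396315
fold 33 [ 0.5677 -0.2923  0.1575] 0.565775166627212 0.5702053120634597
fold 83 [ 0.5969 -0.298   0.159 ] 0.5935375160920057 0.6022555530554831
y -0.42 80 [ 0.5243 -0.4166  0.2615  0.5267 -0.4138  0.2776  0.5293 -0.4123  0.2841]
y -0.4 343 [ 0.5228 -0.4075  0.2733  0.5263 -0.4011  0.3029  0.5292 -0.3939  0.3097]
y -0.38 397 [ 0.5172 -0.3871  0.2673  0.5205 -0.3794  0.2886  0.5234 -0.3726  0.302 ]
y -0.36 373 [ 0.5174 -0.3676  0.2948  0.5203 -0.3607  0.3024  0.5235 -0.3526  0.3094]
y -0.28 2 [ 0.5251 -0.2865  0.3047  0.5254 -0.2856  0.3054  0.5257 -0.2846  0.306 ]
```

move_arm(
  moves="2 2.3 3 0.008 0;2 2.3 10 0.008 0;2 2.3 22 0.008 0;2 2.3 35 0.008 0;2 2.3 48 0.008 0;2 2.3 60 0.008 0;2 2.3 72 0.008 0;2 2.3 82 0.008 0;2 2.3 89 0.008 0;2 2.3 92 0.008 0",
)

```text
time_s: 27.37
eef_pos: [0.5261, -0.3435, 0.2131]
ee_rot: [[-0.014, -1.0, -0.002], [-1.0, 0.014, 0.001], [-0.001, 0.002, -1.0]]
wrist_force: [-0.6, 0.7, -1.5]
opening: 0.054
grip_force: 50.3
```

move_arm(
  moves="0 0 0.5 0 0;0 0 1 0 0;0 0 1.5 0 0;0 0 2 0 0;0 0 2.5 0 0;0 0 3 0 0;0 0 3.5 0 0;0 0 4 0 0;0 0 4.5 0 0;0 0 5 0 0",
)

```text
time_s: 28.2
eef_pos: [0.5264, -0.3437, 0.2096]
ee_rot: [[-0.014, -1.0, -0.0], [-1.0, 0.014, -0.0], [0.0, 0.0, -1.0]]
wrist_force: [0.4, 1.1, -2.2]
opening: 0.06
grip_force: 50.3
```

move_arm(
  moves="0 0 0.5 0 0;0 0 1 0 0;0 0 1.5 0 0;0 0 2 0 0;0 0 2.5 0 0;0 0 3 0 0;0 0 3 0 0;0 0 3 0 0;0 0 3 0 0;0 0 3 0 0",
)

```text
time_s: 29.03
eef_pos: [0.5265, -0.3437, 0.2067]
ee_rot: [[-0.014, -1.0, 0.0], [-1.0, 0.014, -0.0], [0.0, -0.0, -1.0]]
wrist_force: [0.3, -0.7, -2.1]
opening: 0.055
grip_force: 50.3
```

move_arm(
  moves="0 0 0.5 0 0;0 0 1 0 0;0 0 1.5 0 0;0 0 2 0 0;0 0 2.5 0 0;0 0 2.5 0 0;0 0 2.5 0 0;0 0 2.5 0 0;0 0 2.5 0 0;0 0 2.5 0 0",
)

```text
time_s: 29.87
eef_pos: [0.5267, -0.3439, 0.2058]
ee_rot: [[-0.014, -1.0, 0.002], [-1.0, 0.014, -0.001], [0.001, -0.002, -1.0]]
wrist_force: [-1.4, 1.2, 4.9]
opening: 0.053
grip_force: 51.5
```

Seated (contact about 7 N). Releasing.

move_arm(
  moves="0 0 -1 0 8;0 0 -1 0 10;0 0 -1 0 14;0 0 -1 0 22;0 0 -1 0 30;0 0 -1 0 30;0 0 -10 0 30;0 0 -30 0 30;0 0 -65 0 30;0 0 -105 0 30",
)

```text
time_s: 30.7
eef_pos: [0.5258, -0.3434, 0.309]
ee_rot: [[-0.014, -1.0, -0.003], [-1.0, 0.014, 0.001], [-0.001, 0.003, -1.0]]
wrist_force: [1.5, -0.5, 0.6]
opening: 0.349
grip_force: 0.0
```

```bash
python3 - <<'E'
from h import *
np.set_printoptions(precision=4,suppress=True)
s=arm.observe();print(s["eef_pos"],s["time_s"],s["wrist_force"])
p=wrist();P=pts(p)
for lo,hi in((.495,.56),(.57,.65)):
    Q=P[(P[:,2]>.17)&(P[:,2]<.30)&(P[:,0]>lo)&(P[:,0]<hi)&(P[:,1]>-.45)&(P[:,1]<-.22)]
    print(Q[:,2].max(), np.percentile(Q[:,1],[1,99]))
    for z in np.arange(.18,.27,.02):
        q=Q[abs(Q[:,2]-z)<.008]
        if len(q):print("z",round(z,2),len(q),np.percentile(q,[3,50,97],axis=0).ravel())
q=arm.camera("side")
cv2.imwrite("pics/v7.png",np.hstack([q["img"][:,150:430],p["img"]]))
E
```

```text
[ 0.5258 -0.3434  0.309 ] 30.7 [ 1.4942 -0.4844  0.5693]
0.2329798623190836 [-0.4144 -0.2799]
z 0.18 295 [ 0.5109 -0.4152  0.1725  0.5133 -0.3479  0.1784  0.5185 -0.2795  0.1873]
z 0.2 320 [ 0.5068 -0.4089  0.1929  0.5129 -0.3911  0.2005  0.516  -0.2852  0.2076]
z 0.22 760 [ 0.5054 -0.3909  0.2127  0.5104 -0.3599  0.2211  0.5125 -0.2997  0.2276]
z 0.24 10 [ 0.5058 -0.3494  0.2321  0.5071 -0.344   0.2322  0.5079 -0.339   0.2329]
0.2664229296158242 [-0.4292 -0.2681]
z 0.18 754 [ 0.5954 -0.4307  0.1726  0.5973 -0.3636  0.1806  0.6034 -0.266   0.1877]
z 0.2 1007 [ 0.5946 -0.4297  0.1925  0.5972 -0.3677  0.2004  0.6028 -0.2688  0.2075]
z 0.22 1550 [ 0.5938 -0.4227  0.2125  0.598  -0.3658  0.2216  0.6027 -0.2764  0.2277]
z 0.24 1676 [ 0.5975 -0.4099  0.2325  0.5997 -0.3566  0.2396  0.6038 -0.2875  0.2474]
z 0.26 1473 [ 0.5992 -0.3874  0.2524  0.6007 -0.3511  0.2594  0.6045 -0.308   0.2648]
```

View pics/v7.png

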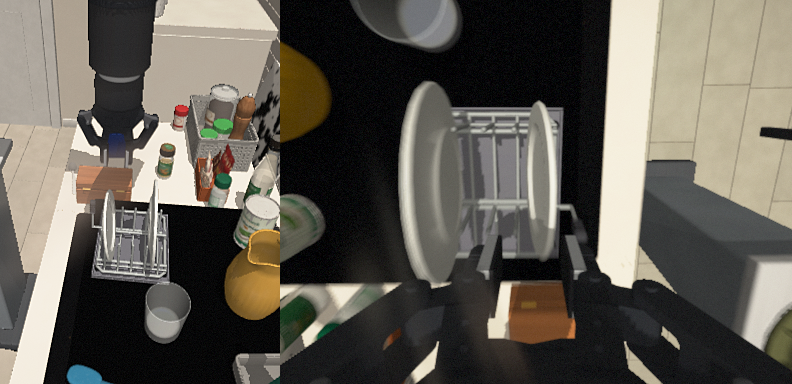

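Both dishes stand in their gaps; the saucer (crop column about 540) leans slightly towards the robot. I'll let it settle and check its centre precisely against the tines.

move_arm(
  moves="0 0 -10 0 30;0 0 -20 0 30;0 0 -20 0 30;0 0 -20 0 30;0 0 -20 0 30;0 0 -20 0 30;0 0 -20 0 30;0 0 -20 0 30;0 0 -20 0 30;0 0 -20 0 30",
)

```text
time_s: 31.63
eef_pos: [0.5264, -0.3437, 0.3291]
ee_rot: [[-0.014, -1.0, -0.0], [-1.0, 0.014, -0.0], [0.0, 0.0, -1.0]]
wrist_force: [-0.1, -0.4, -0.0]
opening: 0.348
grip_force: 0.0
```

```bash
python3 - <<'E'
from h import *
np.set_printoptions(precision=4,suppress=True)
def fit(P,c0,r,nm):
    # rim plane: points with radius (in y-z about centre) in outer ring
    d=np.hypot(P[:,1]-c0[1],P[:,2]-c0[2]);k=(d>r-.030)&(d<r+.002)&(abs(P[:,0]-c0[0])<.03)&(P[:,2]>c0[2]-.02)
    Q=P[k]
    for _ in range(6):
        A=np.c_[np.ones(len(Q)),Q[:,1]-c0[1],Q[:,2]-c0[2]];b=np.linalg.lstsq(A,Q[:,0],rcond=None)[0];e=Q[:,0]-A@b;Q=Q[abs(e)<max(.0015,1.5*e.std())]
    print(nm,len(Q),"visible rim face x at centre",b[0],"slopes y,z",b[1:],e.std())
for n in("wrist","top"):
    p=wrist() if n=="wrist" else arm.camera(n);P=pts(p)
    fit(P,(.52,-.344,.160),.075,n+" saucer");fit(P,(.607,-.344,.177),.09,n+" plate")
    for y0 in(-.394,-.293):
        k=(P[:,2]>.15)&(P[:,2]<.17)&(abs(P[:,1]-y0)<.01)&(P[:,0]>.50)&(P[:,0]<.58)
        o=P[k];o=o[np.argsort(o[:,0])]
        for g in np.split(o,np.nonzero(np.diff(o[:,0])>.006)[0]+1):
            if len(g)>2:print(n,y0,len(g),np.median(g,0))
E
```

```text
wrist saucer 1214 visible rim face x at centre 0.5194828970718572 slopes y,z [ 0.0198 -0.1429] 0.0005761873816197357
wrist plate 3034 visible rim face x at centre 0.6021340208496411 slopes y,z [ 0.0087 -0.0299] 0.0005775567749580838
wrist -0.394 32 [ 0.5175 -0.3992  0.1563]
wrist -0.394 21 [ 0.5381 -0.3939  0.1597]
wrist -0.394 24 [ 0.5661 -0.3943  0.1589]
wrist -0.293 73 [ 0.5176 -0.2929  0.1602]
wrist -0.293 30 [ 0.54   -0.292   0.1578]
wrist -0.293 28 [ 0.5679 -0.2924  0.1579]
top saucer 100 visible rim face x at centre 0.5088889996050682 slopes y,z [ 0.0695 -0.0043] 0.0008452762103563745
top plate 201 visible rim face x at centre 0.6019661210214038 slopes y,z [ 0.0449 -0.0081] 0.0006719988211710834
top -0.293 10 [ 0.5135 -0.2917  0.1633]
top -0.293 4 [ 0.5414 -0.2889  0.1617]
top -0.293 6 [ 0.5694 -0.2904  0.1595]
```

```bash
python3 -c "
from rig import arm
print(arm.sign_off())"
```

```text
the job is handed in; nothing more can be done
None
```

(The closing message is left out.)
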